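Hold a tin toy house square in the sizing stand

ROBOT

A 6-joint arm with a two-finger parallel gripper is mounted at the origin on the work surface. World frame = base frame: x ahead of the robot, y to its left, z up, the work surface at z = 0. Lengths are in m, angles in rad, forces in N, time in s.
With the tool pointing down it reaches from about 0.375 to 0.9 m from the base axis. Payload 3.1 kg.
Tool frame: the origin (TCP) lies on the centre line of the jaws, within the pads' length; the fingertips stand 19 mm ahead of it and the grasp point (between the pads) is the TCP; z points along the fingers, y is the direction in which the jaws open and shut (so a half turn about z gives the same grasp; the last joint's range is limited). The gripper opens to 85 mm and grips with 20 to 120 N. Pads are 22 mm wide; open, the fingers measure 114 mm over their backs; the gripper's body (76 mm by 85 mm) begins 54 mm behind the grasp point. The pads swing forward as they close: fully open they stand 13 mm farther back than shut.
Start: joints at [1.026, 0.527, 1.433, -0, 1.181, -0.178], TCP at [0.224, 0.583, 0.25] pointing down, gripper open.
Joint ranges: [-3.08, 3.08], [-0.75, 2.2], [0.22, 2.44], [-1.43, 4.57], [0, 2.65], [-2.85, 2.85]. Speed limits (rad/s): [2.79, 2.79, 3.14, 3.14, 3.14, 3.14].

INTERFACE

Orientations are given as a unit quaternion [x, y, z, w].
In Python, from station import manip, imaging, workorder gives the robot as it stands.
- The arm moves only by the shell command python3 -m creep 'ROWS' [FORCE]. ROWS is a JSON object of lists of equal length, an entry for each row: "claw": the finger opening in cm, from 0 to 8.54; "dp": the shift along the tool's x, y, z in cm, a list of three; "roll": the turn about the tool's z in rad. In form: {"claw": [claw, ...], "dp": [[dx, dy, dz], ...], "roll": [roll, ...]}. A call has 1 to 12 rows; each row is the pose to reach, as a shift and turn from the pose commanded when the call began, along the tool's axes at that moment; what a row does not reach only later rows make up. A row lasts 1/10 s, in which the tool goes at most 50 mm and 8.59 degrees, less where a joint would pass 70% of its speed; a pose out of reach is approached as far as the arm can. A call with a gripper value outside its range is refused whole. The fingers move at their own pace and stop on an object; FORCE is the grip in N (left out, the last holds). Time passes only in rows, so rows that repeat a pose let the fingers close. It gives the time, the measured TCP pose, the force and the opening at its end, in the units of the state.
- manip.sense(): the state, without advancing time (a new reading comes with each control period).
- imaging.snapshot(name): name is "side" or "top" or "wrist"; returns a dict with "image" (480x640x3 uint8, red, green, blue), "z_map" (480x640 float32, m along the optical axis (not along the pixel's ray), 0 where there is no reading), "vfov" (degrees; the focal length in pixels is half the picture's height over the tangent of half this angle, whatever the lens; pixels are square), "cx", "cy" (the principal point, pixels), "R" (3x3) and "t" (3): a world point X has camera coordinates R X + t. Camera axes: x right, y down, z forward; pixel columns grow to the right and rows downward; lengths in m; the calibration is good to about 2 mm. The wrist camera is an equidistant fisheye: a pixel r from the principal point sees the ray r / f radians off the axis. A picture is of the moment at which its call begins.
- workorder.sign_off(): hands the job in, once; it reports no verdict.
The state is a dict: "t": time; "q": joint angles; "qd": joint speeds; "tau": joint torques, N m; "tcp_pos": TCP position; "tool_rot": TCP orientation; "force": force on the tool from outside, world axes, zero at the start; "ft_torque": the same for the moment, N m; "finger_gap": opening from 0.0 (shut) to 1.0 (fully open).
Only numpy, scipy, OpenCV 4.12 (cv2) and the standard library are available. Lean on these libraries where they do the work, as an engineer would, in place of code of your own. Each camera call takes 0.05 s, during which the arm holds its last target.

TASK

Pick up the tin toy house and stand it upright on the narrow raised ledge of the sizing stand, long walls parallel to the blue stop. Then push it gently, never hard, into the corner so that it is flush against both stops, the bare metal far stop and the blue side stop, and keep pushing against both: finish while still holding it there with the fingers, as it is about to be measured and photographed. Leave the other toys and things on the table where they are.

Things in the scene. Friction and masses are not known exactly. Their poses are not given: they have to be found in the camera images.
- house: Rigid tin money box shaped like a house, about 0.15 to 0.31 kg: yellow walls, red pitched roof, green door on one end wall, blue windows. Plan 60 mm (own x) by 50 mm (own y), walls vertical and 66 mm high, roof ridge 84 mm high running along own x; the roof does not overhang the walls. Origin at the centre of the underside, z up. The green door is on the -x end, but either end may face the far stop. It starts upright on the table, among the toys.
- stand: Sizing stand, fixed to the table: plywood base plate 150 (x) by 120 (y) by 12 mm, carrying a narrow ledge whose top is 50 mm above the table. Origin at the centre of the base plate's underside, z up. The far stop is at its +x end, the blue side stop along its +y side; the -x and -y sides are open. It does not give when pushed. Friction of the house on ledge and stops is about 0.5 to 0.7, so a house pressed on one stop or on the ledge resists sliding along it.
- corner (a point): The inner corner of the sizing stand, at the height of the ledge's top: where the faces of both stops meet the ledge. Axes as stand. The origin of a house that is fully home lies at x -30 mm, y -25 mm, z 0 from here.
- ledge: Light wood ledge of the stand, level: 110 mm long (x) but only 46 mm wide (y), so the 50 mm house overhangs its open side by 4 mm. Top at 50 mm above the table. Origin = the corner point; the ledge extends to -x and -y from it.
- far_stop: Rigid bare-aluminium stop with black ruler marks across the +x end of the ledge, 10 mm thick, rising 18 mm above the ledge, running from 10 mm on the +y side of the corner to 50 mm on its -y side. Its flat face looks to the stand's -x. Origin = the corner point.
- side_stop: Rigid blue stop with white ruler marks along the +y side of the ledge, 10 mm thick, rising 18 mm above the ledge, running 85 mm from the corner to the stand's -x. Its flat face looks to the stand's -y. Origin = the corner point.
- van: Tin toy van, blue and white, 84 by 44 mm, 53 mm high. Origin under its centre. Leave alone.
- toy_robot: Grey tin toy robot with red arms, 30 by 56 mm, 80 mm high. Origin under its centre. Leave alone.
- doll: Green wooden doll, 50 mm across, 70 mm high. Origin under its centre. Leave alone.
- mug: Blue mug, 76 mm across, 85 mm high. Origin under its centre. Leave alone.
- tin: Green and yellow tin, 66 mm across, 75 mm high. Origin under its centre. Leave alone.
- brush: Dusting brush lying on the table, 170 mm long. Origin under its middle. Leave alone.

How it is judged:
By the outcome, as a careful person would: the job done as asked, in the order asked, and still so for the second after the job is handed in, while the arm keeps its last pose, push and grip.
It also fails if it takes over 61 s, if anything falls off the work surface, if the arm or the gripper's body presses on something with over 40 N, if the wrist force passes 120 N, or if a joint passes its speed limit or range.

## Working session

There is one attempt and no reset: what is moved stays moved. The work goes in short steps, Python scripts to look and compute and a shell command to move; the robot and the scene stay as the last step left them, time stands still between calls to the robot, and variables do not carry over. Pictures are saved under pics/ and viewed, and the job is handed in when it is done.

```bash
ls; mkdir -p pics; cat > h.py <<'E'
import numpy as np,cv2
from station import manip, imaging, workorder
def snap(n,fn):
    s=imaging.snapshot(n); cv2.imwrite('pics/'+fn+'.png',s['image'][:,:,::-1]); np.savez('/tmp/'+fn+'.npz',**s); return s
def load(fn): return dict(np.load('/tmp/'+fn+'.npz'))
def f(s): return 240/np.tan(np.radians(float(s['vfov']))/2)
def world(s,u,v,z=None):
    # z None -> depth map ; else intersect plane world z
    F=f(s); d=np.array([(u-s['cx'])/F,(v-s['cy'])/F,1.])
    R,t=s['R'],s['t']; C=-R.T@t; w=R.T@d
    k=s['z_map'][int(round(v)),int(round(u))] if z is None else (z-C[2])/w[2]
    return C+k*w
def cloud(s):
    F=f(s); v,u=np.mgrid[:480,:640]; Z=s['z_map']
    P=np.stack([(u-s['cx'])/F*Z,(v-s['cy'])/F*Z,Z],-1)
    return (P-s['t'])@s['R']
E
python3 - <<'E'
from h import *
for n in('side','top','wrist'):
    s=snap(n,n+'0'); print(n,s['vfov'],s['cx'],s['cy'],-s['R'].T@s['t'],s['R'].round(2).tolist())
st=manip.sense(); print(st)
E
```

```text
pics
side 45.37690538147119 319.676148600876 241.36164196988062 [ 0.42412225 -1.02579587  0.84062415] [[0.98, -0.18, -0.02], [-0.12, -0.59, -0.8], [0.13, 0.79, -0.6]]
top 50.31230196896654 317.44893704894383 245.3531204089453 [ 0.53373394 -0.01888561  1.17644515] [[0.01, -1.0, 0.01], [-1.0, -0.02, -0.05], [0.05, -0.01, -1.0]]
wrist 65.70646984690485 311.82646616762906 236.27017284677046 [0.15566312 0.61014301 0.37270056] [[0.36, 0.93, -0.0], [0.89, -0.34, 0.29], [0.27, -0.1, -0.96]]
{'t': 0.15, 'q': array([ 1.02550644e+00,  5.28280496e-01,  1.43360595e+00, -3.51581995e-05,
        1.18141341e+00, -1.78497017e-01]), 'qd': array([-0.00048734, -0.00254197, -0.00336682,  0.00096356, -0.00184971,
       -0.00071105]), 'tau': array([ 9.15180444e-04, -4.42745161e+01, -1.78277457e+01, -2.02510873e-04,
        5.57836174e-03, -3.28802372e-06]), 'tcp_pos': array([0.22384446, 0.58298182, 0.24954192]), 'tool_rot': array([ 1.82363453e-01,  9.83230818e-01, -8.04063786e-04, -2.87007853e-04]), 'force': array([-0.18367446,  0.33852411,  0.50646761]), 'ft_torque': array([0.01456804, 0.02320217, 0.01698601]), 'finger_gap': 0.9953529394955105}
```

View pics/top0.png

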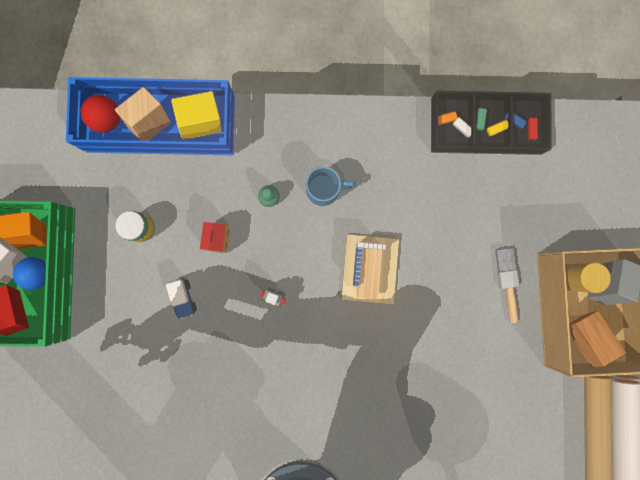

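View pics/side0.png

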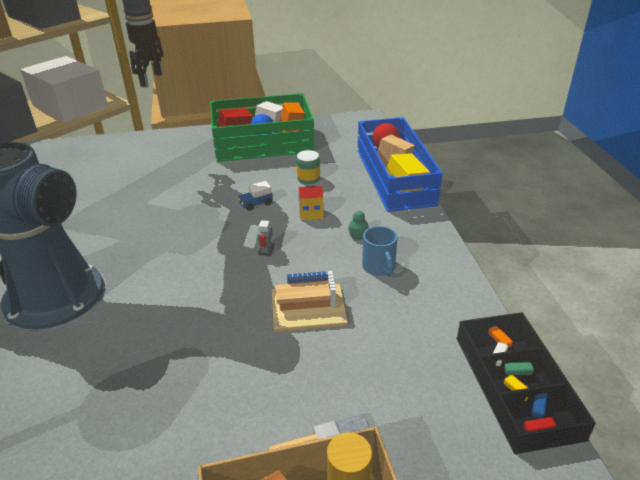

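```bash
python3 - <<'E'
from h import *
s=load('top0'); im=s['image']
a=im[170:330,110:230]; b=im[220:315,325:415]
A=cv2.resize(a,None,fx=3.5,fy=3.5,interpolation=2)[:,:,::-1];B=cv2.resize(b,None,fx=4,fy=4,interpolation=2)[:,:,::-1]
cv2.imwrite('pics/ca.png',A);cv2.imwrite('pics/cb.png',B)
W=cloud(s)
def rect(m,n):
    p=W[m]; r=cv2.minAreaRect((p[:,:2]*1000).astype(np.float32)); print(n,m.sum(),r,'z',np.percentile(p[:,2],[2,50,98]).round(4)); print(cv2.boxPoints(r).round(1).tolist())
g=np.zeros((480,640),bool)
h=g.copy(); h[215:262,190:240]=1
print('table z',np.median(W[300:330,300:340,2]))
rect(h&(W[...,2]>.062),'house roof')
r=h&(W[...,2]>.081); 
p=W[r][:,:2]; print('ridge',p.mean(0),np.linalg.svd(p-p.mean(0))[2][0],np.ptp(p,axis=0))
t=g.copy(); t[225:310,330:410]=1
rect(t&(W[...,2]>.006)&(W[...,2]<.02),'base')
rect(t&(W[...,2]>.006),'all stand')
rect(t&(W[...,2]>.044)&(W[...,2]<.056),'ledge')
rect(t&(W[...,2]>.062),'stops')
hsv=cv2.cvtColor(im,cv2.COLOR_RGB2HSV)
bl=t&(W[...,2]>.062)&(hsv[...,0]>95)&(hsv[...,0]<130)&(hsv[...,1]>100)
rect(bl,'blue')
E
```

```text
table z -0.0009028312921227571
house roof 653 ((585.9508056640625, 99.5186767578125), (251.29261779785156, 61.941341400146484), 80.04914093017578) z [0.0638 0.0743 0.0859]
[[533.7000122070312, -18.899999618530273], [594.7000122070312, -29.600000381469727], [638.2000122070312, 217.89999389648438], [577.2000122070312, 228.60000610351562]]
ridge [0.59492222 0.17076459] [0.3170317  0.94841494] [0.09820308 0.22390309]
base 2006 ((531.92138671875, -138.61178588867188), (147.65225219726562, 166.1155242919922), 85.92745971679688) z [0.007  0.0111 0.0158]
[[443.79998779296875, -206.39999389648438], [609.5, -218.1999969482422], [620.0, -70.9000015258789], [454.29998779296875, -59.099998474121094]]
all stand 3432 ((533.5451049804688, -115.80628967285156), (193.3787078857422, 166.1155242919922), 85.92745971679688) z [0.0073 0.0135 0.0695]
[[443.79998779296875, -206.39999389648438], [609.5, -218.1999969482422], [623.2999877929688, -25.299999237060547], [457.6000061035156, -13.5]]
ledge 1026 ((533.037841796875, -142.25729370117188), (56.40757751464844, 116.7949447631836), 85.88249969482422) z [0.0452 0.0493 0.054 ]
[[472.79998779296875, -166.1999969482422], [589.2999877929688, -174.60000610351562], [593.2999877929688, -118.30000305175781], [476.79998779296875, -109.9000015258789]]
stops 334 ((543.1040649414062, -110.21157836914062), (78.44097900390625, 166.0117645263672), 31.14896011352539) z [0.0631 0.0673 1.1764]
[[466.6000061035156, -59.5], [552.5, -201.5], [619.5999755859375, -161.0], [533.7000122070312, -18.899999618530273]]
blue 45 ((546.1416015625, -71.09046173095703), (102.1999282836914, 74.69258880615234), 85.60303497314453) z [0.0633 0.067  0.2027]
[[505.0, -119.19999694824219], [579.5, -124.9000015258789], [587.2999877929688, -23.0], [512.7999877929688, -17.299999237060547]]
```

View pics/ca.png

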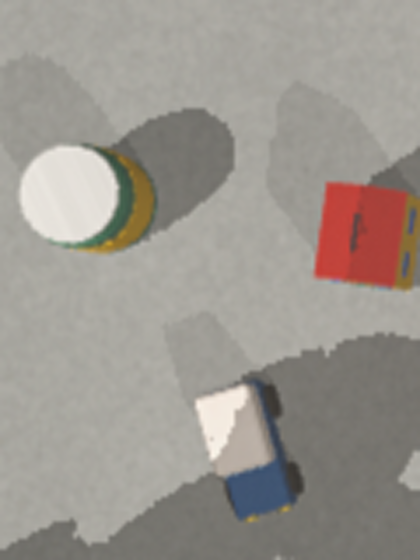

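View pics/cb.png

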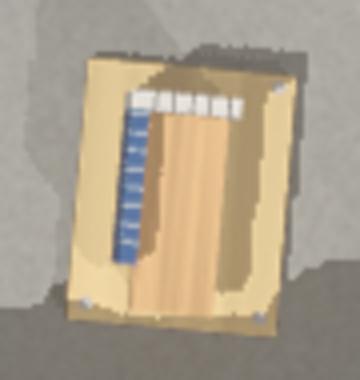

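```bash
cat >> h.py <<'E'
def fitrect(p,ang0,q=1.0,rng=12):
    """p Nx2; search angle minimizing area of percentile bbox"""
    best=None
    for a in np.arange(ang0-rng,ang0+rng+.01,.25):
        c,s_=np.cos(np.radians(a)),np.sin(np.radians(a))
        R=np.array([[c,s_],[-s_,c]]); x=p@R.T
        lo=np.percentile(x,q,0);hi=np.percentile(x,100-q,0)
        A=np.prod(hi-lo)
        if best is None or A<best[0]: best=(A,a,R.T@((lo+hi)/2),hi-lo)
    return best[1:]
def comp(m):
    n,l,st,_=cv2.connectedComponentsWithStats(m.astype(np.uint8)); return l==1+np.argmax(st[1:,4])
E
python3 - <<'E'
from h import *
s=load('top0'); im=s['image']; hsv=cv2.cvtColor(im,cv2.COLOR_RGB2HSV).astype(int)
H,S,V=hsv[...,0],hsv[...,1],hsv[...,2]
W=cloud(s)
g=np.zeros((480,640),bool)
h=g.copy(); h[215:262,190:240]=1
red=comp(h&((H<8)|(H>172))&(S>120)); print('red px',red.sum())
z=W[...,2]; m=red&(z>.06)&(z<.09)
print('roof',fitrect(W[m][:,:2]*1000,-7))
# image-based min rect of red at mean height plane
c=max(cv2.findContours(red.astype(np.uint8),0,1)[0],key=cv2.contourArea); r=cv2.minAreaRect(c); print(r)
for b in cv2.boxPoints(r): print(b, world(s,*b,z=.066).round(4))
t=g.copy(); t[225:310,330:410]=1
wood=t&(z>.007)&(z<.018); print('base',wood.sum(),fitrect(W[wood][:,:2]*1000,-4))
led=comp(t&(z>.045)&(z<.055)); print('ledge',led.sum(),fitrect(W[led][:,:2]*1000,-4))
bl=comp(t&(H>100)&(H<130)&(S>90)&(z>.06)&(z<.075)); print('blue',bl.sum(),fitrect(W[bl][:,:2]*1000,-4))
wh=comp(t&(S<50)&(V>170)); print('white',wh.sum(),fitrect(W[wh&(z>.06)&(z<.075)][:,:2]*1000,-4))
# plan view corners at known heights, crop cb pixel /4 + (325,220)
for nm,u,v,zz in [('base TL',90,58,.012),('TR',297,76,.012),('BR',275,335,.012),('BL',68,318,.012),('ledge BR',213,317,.05),('ledge TR',226,113,.05),('ledge BL',132,308,.05),('far in R',241,118,.068),('far in L',132,108,.068),('far out R',243,97,.068),('far out L',134,89,.068),('blue in top',150,110,.068),('blue in bot',137,264,.068),('blue out bot',113,262,.068)]:
    print(nm,(world(s,u/4+325-.4,v/4+220-.4,z=zz)*1000).round(1))
E
```

```text
red px 619
roof (np.float64(-7.5), array([603.7507401 , 196.99030181]), array([57.68582772, 49.2551621 ]))
((212.5899658203125, 236.3699951171875), (23.05168342590332, 27.718585968017578), 8.130102157592773)
[199.21996 248.45999] [0.5774 0.225  0.066 ]
[203.13997 221.01999] [0.6372 0.2181 0.066 ]
[225.95998 224.28   ] [0.6309 0.1684 0.066 ]
[222.03996 251.72   ] [0.5711 0.1754 0.066 ]
base 1961 (np.float64(-4.0), array([ 538.8941389, -152.5737017]), array([147.5895445 , 118.47316969]))
ledge 984 (np.float64(-4.75), array([ 529.54679316, -147.4827432 ]), array([108.13105201,  43.84280174]))
blue 13 (np.float64(0.75), array([ 508.72659131, -117.27825808]), array([6.65369401, 6.35632813]))Traceback (most recent call last):
  File "<stdin>", line 17, in <module>
  File "h.py", line 23, in fitrect
    lo=np.percentile(x,q,0);hi=np.percentile(x,100-q,0)
    return _quantile_unchecked(
        a, q, axis, out, overwrite_input, method, keepdims, weights)
    return _ureduce(a,
                    func=_quantile_ureduce_func,
    ...<5 lines>...
                    overwrite_input=overwrite_input,
                    method=method)
    r = func(a, **kwargs)
    result = _quantile(arr,
                       quantiles=q,
    ...<2 lines>...
                       out=out,
                       weights=wgt)
    slices_having_nans = np.isnan(arr[-1, ...])
                                  ~~~^^^^^^^^^
IndexError: index -1 is out of bounds for axis 0 with size 0
```

```bash
python3 - <<'E'
from h import *
s=load('top0')
for nm,u,v,zz in [('base TL',90,58,.012),('TR',297,76,.012),('BR',275,335,.012),('BL',68,318,.012),('ledge BR',213,317,.05),('ledge TR',226,113,.05),('ledge BL',132,308,.05),('far in R',241,118,.068),('far in L',132,108,.068),('far out R',243,97,.068),('far out L',134,89,.068),('blue in top',150,110,.068),('blue in bot',137,264,.068),('blue out bot',113,262,.068)]:
    print(nm,(world(s,u/4+325-.4,v/4+220-.4,z=zz)*1000).round(1))
# desired tool
st=manip.sense()
from scipy.spatial.transform import Rotation as Ro
M=Ro.from_quat(st['tool_rot']).as_matrix(); print(M.round(4), st['tcp_pos'])
print('yaw of tool y',np.degrees(np.arctan2(M[1,1],M[0,1])))
d=np.array([.604,.197,.25])-st['tcp_pos']; print('dp cm',M.T@d*100)
E
```

```text
base TL [617.5 -99.3  12. ]
TR [ 609.1 -217.9   12. ]
BR [ 461.4 -206.4   12. ]
BL [469.4 -88.6  12. ]
ledge BR [ 473.2 -166.1   50. ]
ledge TR [ 585.5 -172.2   50. ]
ledge BL [ 477.5 -121.5   50. ]
far in R [ 582.1 -178.    68. ]
far in L [ 586.6 -118.6   68. ]
far out R [ 593.6 -179.    68. ]
far out L [ 597.  -119.6   68. ]
blue in top [ 585.7 -128.4   68. ]
blue in bot [ 502.1 -122.3   68. ]
blue out bot [ 503.  -109.2   68. ]
[[-9.335e-01  3.586e-01 -9.000e-04]
 [ 3.586e-01  9.335e-01 -1.500e-03]
 [ 3.000e-04 -1.700e-03 -1.000e+00]] [0.22384446 0.58298182 0.24954192]
yaw of tool y 68.98509609167353
dp cm [-4.93287527e+01 -2.23981655e+01 -2.14225437e-02]
```

```bash
python3 -m creep '{"claw":[7.5,7.5,7.5,7.5,7.5,7.5,7.5,7.5,7.5,7.5,7.5,7.5],"dp":[[-4.5,-2,0],[-9,-4,0],[-13.5,-6,0],[-18,-8,0],[-22.5,-10.2,0],[-27,-12.2,0],[-31.5,-14.3,0],[-36,-16.3,0],[-40.5,-18.3,0],[-45,-20.4,0],[-49.3,-22.4,0],[-49.3,-22.4,0]],"roll":[-0.12,-0.238,-0.238,-0.238,-0.238,-0.238,-0.238,-0.238,-0.238,-0.238,-0.238,-0.238]}' 40
python3 - <<'E'
from h import *
s=snap('wrist','w1'); snap('side','s1')
st=manip.sense(); print(st)
from scipy.spatial.transform import Rotation as Ro
M=Ro.from_quat(st['tool_rot']).as_matrix(); print('yaw of tool y',np.degrees(np.arctan2(M[1,1],M[0,1])))
E
```

```text
t: 1.35
tcp_pos: [0.6088, 0.1924, 0.25]
tool_rot: [0.068, 0.998, -0.001, 0.002]
force: [0.8, 0.4, 0.4]
finger_gap: 0.879
{'t': 1.45, 'q': array([ 1.38300561e-01,  5.43064664e-01,  1.40493601e+00,  4.62273746e-04,
        1.19515783e+00, -1.30111782e+00]), 'qd': array([ 0.04310092, -0.01715738,  0.03046431,  0.00470187,  0.00334033,
       -0.00034145]), 'tau': array([-1.48251012e+00, -4.48538983e+01, -1.87157750e+01, -1.07465631e-01,
       -1.02561219e-01, -1.15291734e-02]), 'tcp_pos': array([0.60426644, 0.19629796, 0.24955364]), 'tool_rot': array([ 6.57265020e-02,  9.97837345e-01,  5.18932212e-05, -8.10240960e-04]), 'force': array([-0.54018206, -0.14849403, -0.81611886]), 'ft_torque': array([ 0.07240979, -0.02701022,  0.01907079]), 'finger_gap': 0.8764571512049651}
yaw of tool y 82.4628619549918
```

View pics/w1.png

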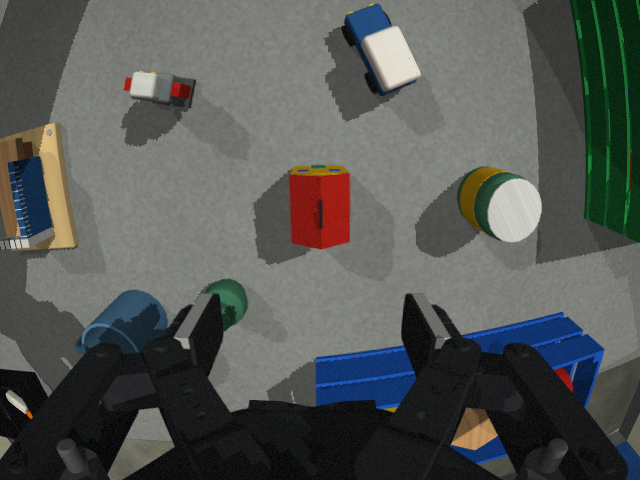

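```bash
cat >> h.py <<'E'
def wworld(s,u,v,z):
    F=f(s); dx,dy=u-s['cx'],v-s['cy']; r=np.hypot(dx,dy); th=r/F
    d=np.array([dx/r*np.sin(th),dy/r*np.sin(th),np.cos(th)])
    R,t=s['R'],s['t']; C=-R.T@t; w=R.T@d
    return C+(z-C[2])/w[2]*w
def wproj(s,X):
    p=s['R']@np.asarray(X)+s['t']; th=np.arctan2(np.hypot(p[0],p[1]),p[2]); a=np.arctan2(p[1],p[0]); r=f(s)*th
    return np.array([s['cx']+r*np.cos(a),s['cy']+r*np.sin(a)])
E
python3 - <<'E'
from h import *
s=load('w1')
cv2.imwrite('pics/w1c.png',cv2.resize(s['image'][150:260,270:370,::-1],None,fx=5,fy=5,interpolation=2))
E
```

```text
(no output)
```

View pics/w1c.png

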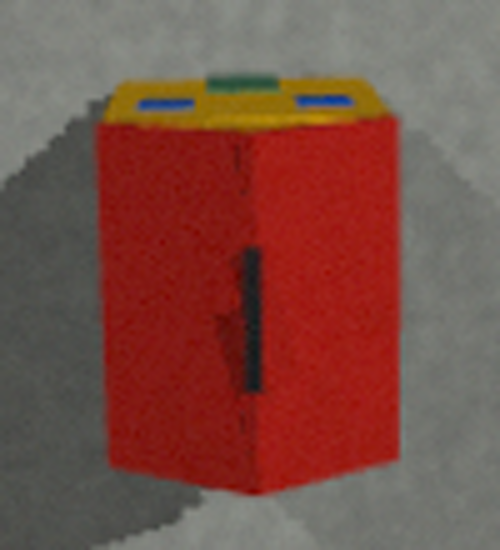

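```bash
python3 - <<'E'
from h import *
s=load('w1')
P=[wworld(s,270+u/5-.4,150+v/5-.4,.066) for u,v in [(98,120),(398,117),(400,459),(110,464)]]
P=np.array(P)*1000; print(P.round(1), P.mean(0))
for a,b in((3,0),(2,1),(0,1),(3,2)): d=P[b]-P[a]; print(np.linalg.norm(d),np.degrees(np.arctan2(d[1],d[0])))
E
```

```text
[[572.  179.1  66. ]
 [578.1 228.5  66. ]
 [637.4 222.2  66. ]
 [631.5 172.1  66. ]] [604.74937197 200.47002316  66.        ]
59.92494087009213 173.3503827120613
59.64696813502008 173.93153017027987
49.83059245228648 82.91750327435263
50.434245613091875 83.24196475078007
```

```bash
python3 -m creep '{"claw":[7.5,7.5,7.5,7.5,7.5,7.5,7.5,7.5],"dp":[[0,0.15,4.5],[0,0.15,9],[0,0.15,13],[0,0.15,16],[0,0.15,18.5],[0,0.15,20],[0,0.15,20.9],[0,0.15,20.9]],"roll":[-0.01,-0.01,-0.01,-0.01,-0.01,-0.01,-0.01,-0.01]}' 40
python3 -m creep '{"claw":[6,5,4.5,4.5,4.5,4.5],"dp":[[0,0,0],[0,0,0],[0,0,0],[0,0,0],[0,0,0],[0,0,0]],"roll":[0,0,0,0,0,0]}' 40
python3 - <<'E'
from h import *
snap('side','s2');snap('wrist','w2'); st=manip.sense();print(st['t'],st['tcp_pos'],st['force'],st['finger_gap'])
s=load('s2');cv2.imwrite('pics/s2c.png',cv2.resize(s['image'][130:330,220:420,::-1],None,fx=3,fy=3,interpolation=2))
E
```

```text
t: 2.25
tcp_pos: [0.6033, 0.1996, 0.0407]
tool_rot: [0.059, 0.998, -0.0, -0.001]
force: [0.8, -0.6, 0.1]
finger_gap: 0.878
t: 2.85
tcp_pos: [0.6053, 0.1993, 0.043]
tool_rot: [0.059, 0.998, 0.0, 0.001]
force: [0.5, 1.4, 6.1]
finger_gap: 0.581
2.95 [0.60528508 0.19932703 0.04295882] [-0.01300208  0.80876321  6.01526204] 0.5806217134714443
```

View pics/s2c.png

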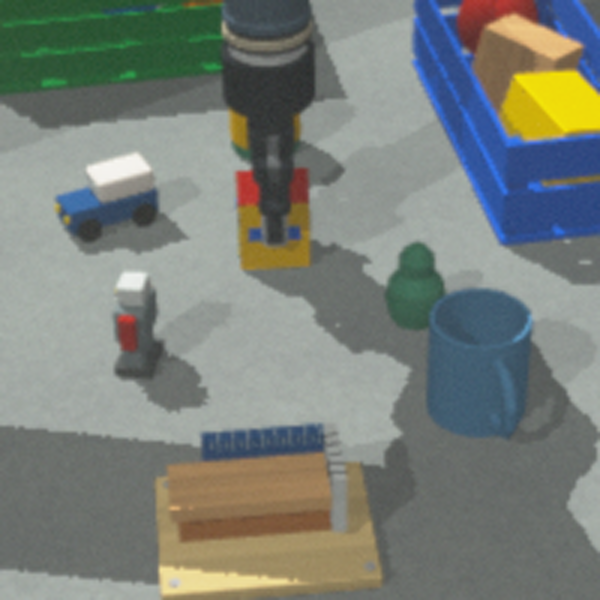

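```bash
python3 -m creep '{"claw":[4.5,4.5,4.5,4.5,4.5,4.5,4.5],"dp":[[0,0,-1],[0,0,-3],[0,0,-6],[0,0,-10],[0,0,-14],[0,0,-16],[0,0,-16]],"roll":[0,0,0,0,0,-0.02,-0.044]}' 40
python3 - <<'E'
from h import *
from scipy.spatial.transform import Rotation as Ro
st=manip.sense();print(st['t'],st['tcp_pos'],st['force'],st['finger_gap'])
M=Ro.from_quat(st['tool_rot']).as_matrix(); print('yaw of tool y',np.degrees(np.arctan2(M[1,1],M[0,1])))
d=np.array([.5425,-.1583,st['tcp_pos'][2]])-st['tcp_pos']; print('dp cm',M.T@d*100)
E
```

```text
t: 3.65
tcp_pos: [0.6059, 0.1991, 0.2051]
tool_rot: [0.037, 0.999, 0.001, 0.004]
force: [0.1, -0.3, -2.3]
finger_gap: 0.582
3.65 [0.605946   0.19913593 0.20514023] [ 0.05771435 -0.31310644 -2.28042908] 0.5816754323054423
yaw of tool y 85.78169804499862
dp cm [  3.69777249 -36.11341757  -0.07725408]
```

```bash
python3 -m creep '{"claw":[4.5,4.5,4.5,4.5,4.5,4.5,4.5,4.5,4.5,4.5,4.5],"dp":[[0.3,-3,0],[0.7,-7,0],[1.1,-11,0],[1.5,-15,0],[2,-19.5,0],[2.4,-24,0],[2.8,-28,0],[3.2,-32,0],[3.6,-35,0],[3.7,-36.1,0],[3.7,-36.1,0]],"roll":[0,0,0,0,0,0,0,0,0,0,0]}' 40
python3 - <<'E'
from h import *
from scipy.spatial.transform import Rotation as Ro
for n in('side','wrist','top'): snap(n,n+'3')
st=manip.sense();print(st['t'],st['tcp_pos'],st['force'],st['finger_gap'],st['tool_rot'])
M=Ro.from_quat(st['tool_rot']).as_matrix(); print('yaw of tool y',np.degrees(np.arctan2(M[1,1],M[0,1])))
E
```

```text
t: 4.75
tcp_pos: [0.5391, -0.1592, 0.1998]
tool_rot: [0.039, 0.999, 0.001, -0.001]
force: [-0.1, 0.4, -4.2]
finger_gap: 0.577
4.9 [ 0.53981721 -0.15662218  0.20054395] [ 0.36345025  0.57485566 -3.17318758] 0.5817980088612118 [ 3.68524736e-02  9.99320008e-01  7.72247561e-04 -9.05733539e-04]
yaw of tool y 85.77597915898312
```

View pics/wrist3.png

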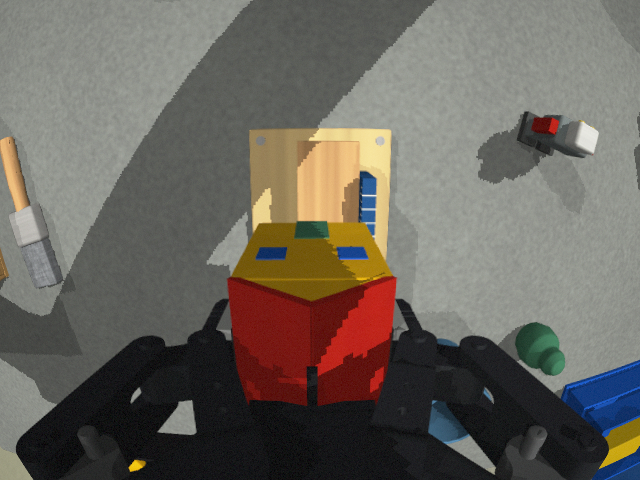

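View pics/side3.png

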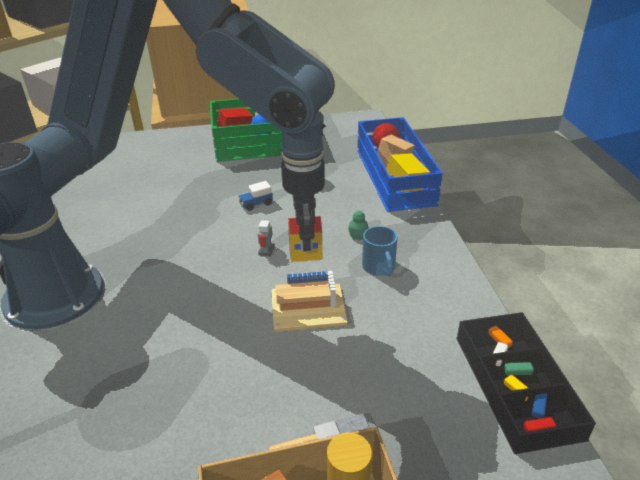

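```bash
python3 - <<'E'
from h import *
s=load('wrist3')
cv2.imwrite('pics/w3c.png',cv2.resize(s['image'][120:290,220:410,::-1],None,fx=4,fy=3.5,interpolation=2))
E
```

```text
(no output)
```

View pics/w3c.png

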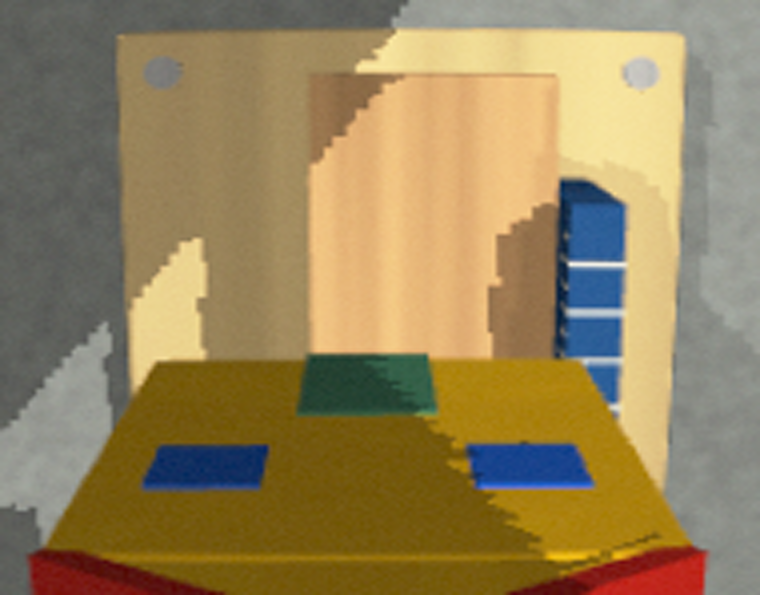

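```bash
python3 - <<'E'
from h import *
s=load('wrist3'); g=lambda u,v,z:(wworld(s,220+u/4-.4,120+v/3.5-.4,z)*1000).round(1)
for n,u,v,z in [('ledge -y end',311,74,.05),('ledge +y end',558,74,.05),('ledge -y edge near',309,358,.05),('blue in end',570,203,.068),('blue in near',567,350,.068),('base BL',118,35,.012),('base BR',685,33,.012),('base R low',668,480,.012),('base L low',135,390,.012),('house -y bot',155,362,.1575),('house +y bot',583,362,.1575)]: print(n,g(u,v,z))
E
```

```text
ledge -y end [ 474.6 -162.4   50. ]
ledge +y end [ 477.8 -117.3   50. ]
ledge -y edge near [ 535.6 -167.9   50. ]
blue in end [ 502.8 -119.    68. ]
blue in near [ 532.9 -120.9   68. ]
base BL [ 462.5 -203.2   12. ]
base BR [470.6 -84.9  12. ]
base R low [583.5 -92.4  12. ]
base L low [ 550.3 -209.    12. ]
house -y bot [ 507.6 -179.4  157.5]
house +y bot [ 511.5 -129.9  157.5]
```

```bash
python3 -m creep '{"claw":[4.5,4.5,4.5,4.5,4.5,4.5,4.5],"dp":[[0,0,3],[0,0,6],[0,0,8.5],[0,0,9.7],[0,0,10.2],[0,0,10.2],[0,0,10.2]],"roll":[0,0,0,0,0,0,0]}' 40
python3 - <<'E'
from h import *
s=snap('side','side4')
cv2.imwrite('pics/s4c.png',cv2.resize(s['image'][200:340,250:390,::-1],None,fx=4,fy=4,interpolation=2))
s=snap('wrist','wrist4')
st=manip.sense();print(st['t'],st['tcp_pos'],st['force'],st['tool_rot'])
E
```

```text
t: 5.6
tcp_pos: [0.5412, -0.1583, 0.1003]
tool_rot: [0.037, 0.999, -0.0, 0.001]
force: [0.3, -0.1, -2.0]
finger_gap: 0.584
5.7 [ 0.54116823 -0.15851723  0.10055874] [-0.15976354  0.01349393 -3.12919647] [ 3.73108357e-02  9.99302830e-01 -5.55019323e-04  1.20311426e-03]
```

View pics/s4c.png

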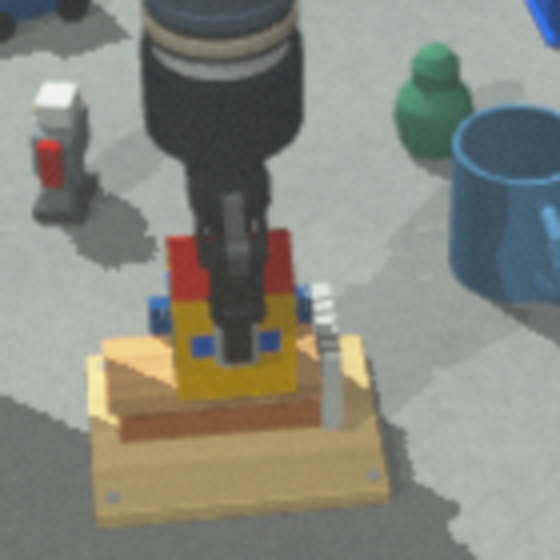

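View pics/wrist4.png

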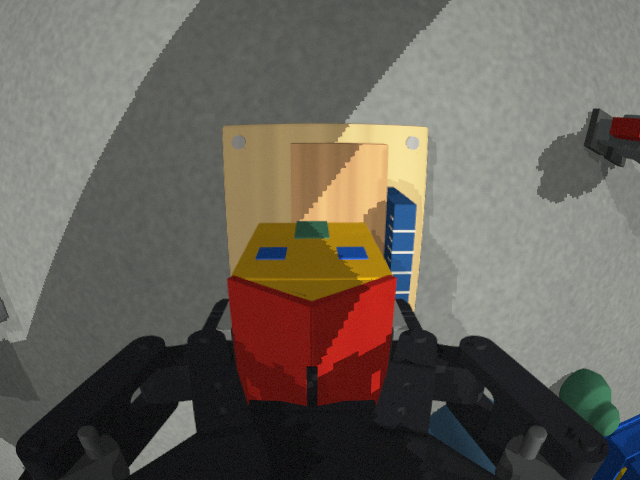

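```bash
python3 -m creep '{"claw":[4.5,4.5,4.5,4.5],"dp":[[0,0,0.3],[0,0,0.6],[0,0,0.8],[0,0,0.8]],"roll":[0,0,0,0]}'
python3 -m creep '{"claw":[4.5,4.5,4.5],"dp":[[0,0,0.05],[0,0,0.1],[0,0,0.1]],"roll":[0,0,0]}'
python3 - <<'E'
from h import *
s=snap('wrist','wrist5')
st=manip.sense();print(st['t'],st['tcp_pos'],st['force'],st['tool_rot'])
E
```

```text
t: 6.1
tcp_pos: [0.5405, -0.1584, 0.0929]
tool_rot: [0.037, 0.999, -0.0, 0.0]
force: [-2.2, 0.1, 9.1]
finger_gap: 0.579
t: 6.4
tcp_pos: [0.5404, -0.1584, 0.0929]
tool_rot: [0.037, 0.999, -0.0, 0.001]
force: [-5.1, 1.0, 14.4]
finger_gap: 0.583
6.45 [ 0.54045319 -0.15843032  0.09290995] [-4.12151727  1.0685634  14.65040241] [ 3.74683852e-02  9.99297562e-01 -3.02670865e-04  6.41271812e-04]
```

```bash
python3 -m creep '{"claw":[4.5,4.5,4.5],"dp":[[0,0,-0.1],[0,0,-0.18],[0,0,-0.18]],"roll":[0,0,0]}'
python3 -m creep '{"claw":[4.5,4.5,4.5,4.5,4.5,4.5],"dp":[[-0.2,0,0],[-0.4,0,0],[-0.6,0,0],[-0.8,0,0],[-1.0,0,0],[-1.0,0,0]],"roll":[0,0,0,0,0,0]}'
python3 - <<'E'
from h import *
s=snap('side','side6')
cv2.imwrite('pics/s6c.png',cv2.resize(s['image'][200:340,250:390,::-1],None,fx=4,fy=4,interpolation=2))
s=snap('wrist','wrist6')
st=manip.sense();print(st['t'],st['tcp_pos'],st['force'],st['tool_rot'])
E
```

```text
t: 6.75
tcp_pos: [0.5404, -0.1584, 0.0929]
tool_rot: [0.037, 0.999, -0.0, 0.0]
force: [-2.4, -0.1, 8.5]
finger_gap: 0.577
t: 7.35
tcp_pos: [0.5468, -0.1583, 0.0931]
tool_rot: [0.037, 0.999, 0.001, -0.004]
force: [-10.6, -0.3, 15.3]
finger_gap: 0.58
7.45 [ 0.5467622  -0.15833619  0.09313083] [-10.60267865  -0.44363078  14.89586226] [ 3.67486075e-02  9.99316791e-01  7.06838339e-04 -3.87187728e-03]
```

View pics/s6c.png

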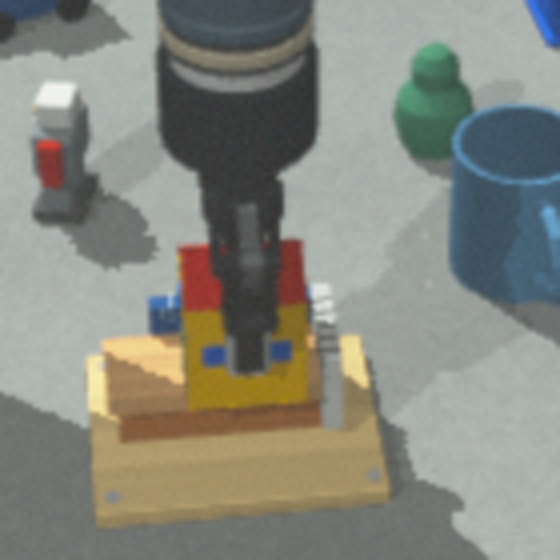

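View pics/wrist6.png

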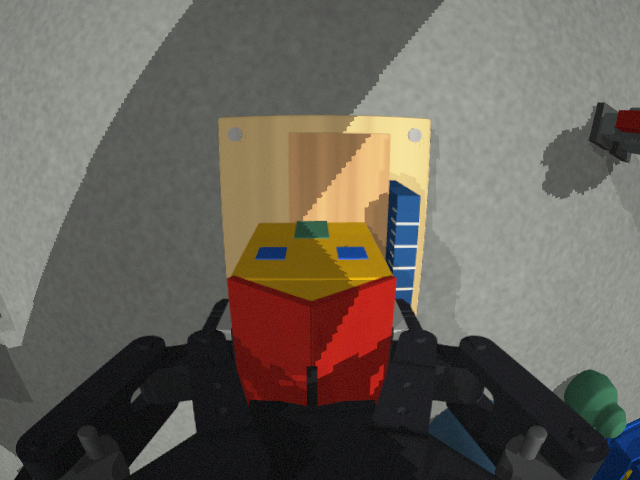

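```bash
python3 -m creep '{"claw":[4.5,4.5,4.5],"dp":[[0,0,-0.1],[0,0,-0.25],[0,0,-0.25]],"roll":[0,0,0]}'
```

```text
t: 7.75
tcp_pos: [0.5506, -0.1591, 0.0942]
tool_rot: [0.037, 0.999, -0.0, 0.0]
force: [0.4, -0.3, -3.2]
finger_gap: 0.576
```

```bash
python3 -m creep '{"claw":[4.5,4.5,4.5],"dp":[[0,0,0.08],[0,0,0.12],[0,0,0.12]],"roll":[0,0,0]}'
python3 -m creep '{"claw":[4.5,4.5,4.5,4.5],"dp":[[-0.1,0,0],[-0.2,0,0],[-0.3,0,0],[-0.3,0,0]],"roll":[0,0,0,0]}'
```

```text
t: 8.05
tcp_pos: [0.5503, -0.1589, 0.0931]
tool_rot: [0.037, 0.999, 0.0, -0.0]
force: [0.2, -0.3, -3.2]
finger_gap: 0.579
t: 8.45
tcp_pos: [0.5535, -0.1593, 0.0934]
tool_rot: [0.037, 0.999, -0.0, 0.0]
force: [-0.0, -0.3, -2.7]
finger_gap: 0.582
```

```bash
python3 -m creep '{"claw":[4.5,4.5,4.5,4.5],"dp":[[0,0,0.05],[-0.1,0,0.05],[-0.2,0,0.05],[-0.2,0,0.05]],"roll":[0,0,0,0]}'
python3 -m creep '{"claw":[4.5,4.5,4.5],"dp":[[-0.1,0,0],[-0.2,0,0],[-0.2,0,0]],"roll":[0,0,0]}'
```

```text
t: 8.85
tcp_pos: [0.5554, -0.1593, 0.093]
tool_rot: [0.037, 0.999, -0.0, 0.0]
force: [-0.3, 0.8, -2.0]
finger_gap: 0.581
t: 9.15
tcp_pos: [0.5557, -0.1593, 0.0931]
tool_rot: [0.037, 0.999, 0.0, -0.002]
force: [-5.7, -1.4, 3.0]
finger_gap: 0.577
```

```bash
python3 -m creep '{"claw":[4.5,4.5,4.5,4.5,4.5,4.5],"dp":[[0.25,0,-0.03],[0.25,0.1,-0.03],[0.25,0.2,-0.03],[0.25,0.35,-0.03],[0.25,0.5,-0.03],[0.25,0.5,-0.03]],"roll":[0,0,0,0,0,0]}'
python3 -m creep '{"claw":[4.5,4.5,4.5],"dp":[[0,0.1,0],[0,0.2,0],[0,0.2,0]],"roll":[0,0,0]}'
```

```text
t: 9.75
tcp_pos: [0.5552, -0.154, 0.0931]
tool_rot: [0.037, 0.999, 0.0, -0.0]
force: [0.0, 0.3, -2.0]
finger_gap: 0.58
t: 10.05
tcp_pos: [0.5552, -0.1522, 0.0932]
tool_rot: [0.037, 0.999, 0.0, -0.0]
force: [-0.1, 0.1, -3.6]
finger_gap: 0.582
```

```bash
python3 -m creep '{"claw":[4.5,4.5,4.5],"dp":[[0,0.1,0.03],[0,0.2,0.03],[0,0.2,0.03]],"roll":[0,0,0]}'
python3 -m creep '{"claw":[4.5,4.5,4.5],"dp":[[0,0.1,0],[0,0.2,0],[0,0.2,0]],"roll":[0,0,0]}'
```

```text
t: 10.35
tcp_pos: [0.5556, -0.1503, 0.093]
tool_rot: [0.037, 0.999, -0.0, 0.0]
force: [0.4, -0.9, -1.9]
finger_gap: 0.582
t: 10.65
tcp_pos: [0.5557, -0.1486, 0.093]
tool_rot: [0.037, 0.999, -0.0, 0.0]
force: [-0.9, -1.4, -1.8]
finger_gap: 0.581
```

```bash
python3 -m creep '{"claw":[4.5,4.5,4.5],"dp":[[0,0.08,0],[0,0.15,0],[0,0.15,0]],"roll":[0,0,0]}'
python3 -m creep '{"claw":[4.5,4.5,4.5],"dp":[[0,0.08,0],[0,0.15,0],[0,0.15,0]],"roll":[0,0,0]}'
```

```text
t: 10.95
tcp_pos: [0.5558, -0.1484, 0.0931]
tool_rot: [0.037, 0.999, -0.001, 0.0]
force: [-2.1, -6.8, -2.0]
finger_gap: 0.579
t: 11.25
tcp_pos: [0.5558, -0.1483, 0.0932]
tool_rot: [0.037, 0.999, -0.002, 0.0]
force: [-3.5, -10.4, -1.7]
finger_gap: 0.582
```

```bash
python3 -m creep '{"claw":[4.5,4.5,4.5,4.5],"dp":[[0,-0.25,0],[-0.15,-0.25,0],[-0.3,-0.25,0],[-0.3,-0.25,0]],"roll":[0,0,0,0]}'
python3 -m creep '{"claw":[4.5,4.5,4.5],"dp":[[-0.1,0,0],[-0.2,0,0.0],[-0.2,0,0]],"roll":[0,0,0]}'
```

```text
t: 11.65
tcp_pos: [0.5565, -0.1486, 0.0932]
tool_rot: [0.037, 0.999, -0.0, -0.003]
force: [-6.8, -5.1, 2.8]
finger_gap: 0.581
t: 11.95
tcp_pos: [0.5567, -0.1486, 0.0933]
tool_rot: [0.037, 0.999, -0.0, -0.004]
force: [-10.5, -6.6, 7.1]
finger_gap: 0.579
```

```bash
python3 -m creep '{"claw":[4.5,4.5,4.5],"dp":[[0.15,0,0.05],[0.22,0,0.1],[0.22,0,0.1]],"roll":[0,0,0]}'
python3 - <<'E'
from h import *
st=manip.sense();print(st['t'],st['tcp_pos'],st['force'],st['ft_torque'],st['tool_rot'])
s=snap('side','side7')
cv2.imwrite('pics/s7c.png',cv2.resize(s['image'][220:340,260:360,::-1],None,fx=5,fy=5,interpolation=2))
s=snap('wrist','wrist7'); snap('top','top7')
st=manip.sense();print(st['t'],st['tcp_pos'],st['force'],st['ft_torque'],st['tool_rot'])
E
```

```text
t: 12.25
tcp_pos: [0.5565, -0.1486, 0.0931]
tool_rot: [0.037, 0.999, -0.0, -0.002]
force: [-7.6, -5.5, 8.1]
finger_gap: 0.58
12.25 [ 0.55647425 -0.14858793  0.0930995 ] [-7.58250898 -5.47734762  8.12262595] [-0.77835981  1.15865782 -0.06200917] [ 3.68233442e-02  9.99319743e-01 -4.90602210e-04 -1.96268274e-03]
12.4 [ 0.55647578 -0.14855985  0.0931127 ] [-6.82802061 -5.21918286  8.92627069] [-0.84257979  1.17339422 -0.1239615 ] [ 3.67633231e-02  9.99321823e-01 -5.07984300e-04 -2.02362164e-03]
```

View pics/s7c.png

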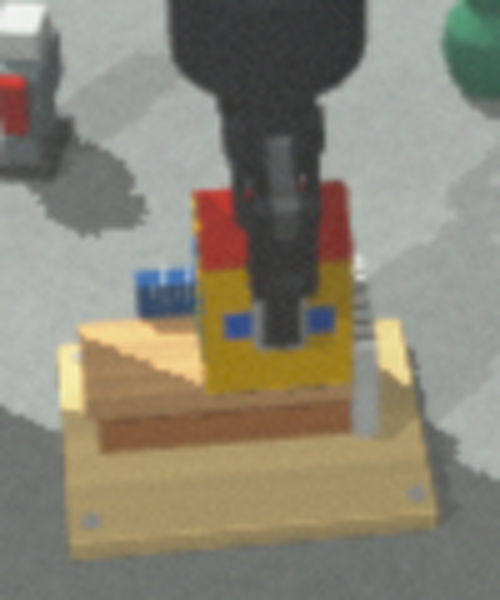

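View pics/wrist7.png

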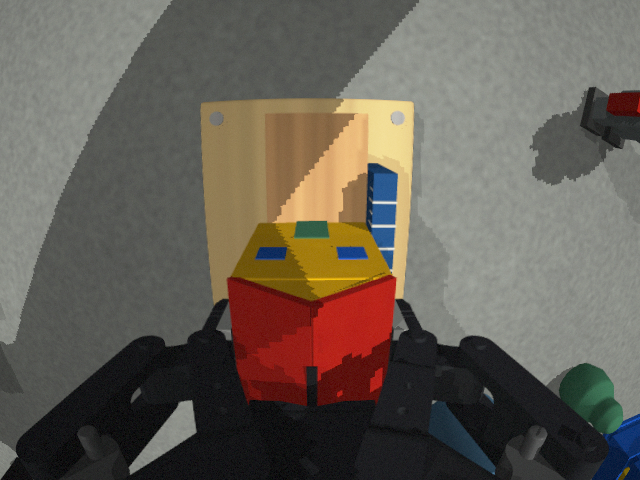

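```bash
cat > q.py <<'E'
from h import *
from scipy.spatial.transform import Rotation as Ro
st=manip.sense(); M=Ro.from_quat(st['tool_rot']).as_matrix()
print('t',round(st['t'],2),'p',(st['tcp_pos']*1000).round(2),'F',st['force'].round(1),'T',st['ft_torque'].round(3),'yaw %.3f'%(np.degrees(np.arctan2(M[1,1],M[0,1]))-90),'tilt',np.degrees(M[:2,2]).round(3))
E
python3 q.py
python3 -m creep '{"claw":[4.5,4.5,4.5],"dp":[[0,0,0],[0,0,0],[0,0,0]],"roll":[0.008,0.008,0.008]}' >/dev/null; python3 q.py
python3 -m creep '{"claw":[4.5,4.5,4.5],"dp":[[0,0,0],[0,0,0],[0,0,0]],"roll":[-0.008,-0.008,-0.008]}'>/dev/null; python3 q.py
python3 -m creep '{"claw":[4.5,4.5,4.5],"dp":[[0,0,0],[0,0,0],[0,0,0]],"roll":[-0.008,-0.008,-0.008]}'>/dev/null; python3 q.py
python3 -m creep '{"claw":[4.5,4.5,4.5],"dp":[[0,0,0],[0,0,0],[0,0,0]],"roll":[-0.008,-0.008,-0.008]}'>/dev/null; python3 q.py
```

```text
t 12.4 p [ 556.48 -148.56   93.11] F [-6.8 -5.2  8.9] T [-0.843  1.173 -0.124] yaw -4.214 tilt [-0.234 -0.05 ]
t 12.7 p [ 556.47 -148.5    93.11] F [-7.8 -4.5  8.5] T [-0.758  1.07   0.276] yaw -4.563 tilt [-0.242 -0.069]
t 13.0 p [ 556.51 -148.55   93.09] F [-8.4 -4.5  7.8] T [-0.937  1.13  -0.376] yaw -4.275 tilt [-0.219 -0.038]
t 13.3 p [ 556.39 -148.71   93.07] F [-8.6 -5.9  7.5] T [-1.028  1.182 -0.54 ] yaw -3.877 tilt [-0.227 -0.034]
t 13.6 p [ 556.25 -148.91   93.09] F [-8.7 -6.8  8.9] T [-1.13   1.225 -0.577] yaw -3.434 tilt [-0.242 -0.044]
```

```bash
python3 -m creep '{"claw":[4.5,4.5,4.5],"dp":[[0.2,-0.3,-0.1],[0.3,-0.4,-0.13],[0.3,-0.4,-0.13]],"roll":[0.01,0.019,0.019]}' >/dev/null; python3 q.py
python3 -m creep '{"claw":[4.5,4.5,4.5],"dp":[[0,0.1,0],[0,0.25,0],[0,0.25,0]],"roll":[0,0,0]}' >/dev/null; python3 q.py
```

```text
t 13.9 p [ 555.07 -151.47   93.03] F [-0.7 -0.2 -1.4] T [-0.062  0.077 -0.027] yaw -4.463 tilt [-0.022  0.033]
t 14.2 p [ 555.58 -148.84   93.03] F [ 0.  -0.2 -2.1] T [ 0.01   0.025 -0.017] yaw -4.433 tilt [0.004 0.02 ]
```

```bash
python3 -m creep '{"claw":[4.5,4.5,4.5],"dp":[[0,0.1,0],[0,0.15,0],[0,0.15,0]],"roll":[0,0,0]}' >/dev/null; python3 q.py
python3 -m creep '{"claw":[4.5,4.5,4.5],"dp":[[0,0,0],[0,0,0],[0,0,0]],"roll":[0.003,0.003,0.003]}'>/dev/null; python3 q.py
python3 -m creep '{"claw":[4.5,4.5,4.5],"dp":[[0,0,0],[0,0,0],[0,0,0]],"roll":[-0.006,-0.006,-0.006]}'>/dev/null; python3 q.py
python3 -m creep '{"claw":[4.5,4.5,4.5],"dp":[[0,0,0],[0,0,0],[0,0,0]],"roll":[0.003,0.003,0.003]}'>/dev/null; python3 q.py
```

```text
t 14.5 p [ 555.55 -148.47   93.09] F [ 0.1 -3.1 -4.5] T [-0.711  0.147 -0.042] yaw -4.445 tilt [ 0.006 -0.055]
t 14.8 p [ 555.52 -148.45   93.1 ] F [-1.4 -5.7 -5.4] T [-1.051  0.172  0.123] yaw -4.593 tilt [ 0.005 -0.055]
t 15.1 p [ 555.61 -148.49   93.13] F [-0.9 -5.6 -5.4] T [-1.056  0.182 -0.15 ] yaw -4.326 tilt [ 0.019 -0.042]
t 15.4 p [ 555.55 -148.42   93.13] F [-0.5 -5.3 -5.5] T [-1.039  0.133 -0.092] yaw -4.473 tilt [ 0.01  -0.041]
```

```bash
python3 -m creep '{"claw":[4.5,4.5,4.5,4.5],"dp":[[0,-0.05,0.1],[-0.15,-0.05,0.1],[-0.25,-0.05,0.1],[-0.25,-0.05,0.1]],"roll":[0,0,0,0]}'>/dev/null; python3 q.py
python3 -m creep '{"claw":[4.5,4.5,4.5],"dp":[[-0.1,0,0.0],[-0.1,0,0],[-0.1,0,0]],"roll":[0,0,0]}' >/dev/null; python3 q.py
```

```text
t 15.8 p [ 555.9  -148.5    93.13] F [-6.2 -4.8  5.8] T [-0.885  1.053 -0.061] yaw -4.432 tilt [-0.251  0.027]
t 16.1 p [ 556.03 -148.49   93.15] F [-8.1 -5.5  7.1] T [-0.961  1.338  0.008] yaw -4.416 tilt [-0.353  0.045]
```

```bash
python3 -m creep '{"claw":[4.5,4.5,4.5,4.5],"dp":[[0.2,-0.2,-0.15],[0.2,-0.25,-0.15],[0,-0.25,-0.15],[0,-0.25,-0.15]],"roll":[0,0,0,0]}'>/dev/null; python3 q.py
python3 -m creep '{"claw":[4.5,4.5,4.5],"dp":[[-0.1,0,0],[-0.1,0,0],[-0.1,0,0]],"roll":[0,0,0]}' >/dev/null; python3 q.py
```

```text
t 16.5 p [ 556.53 -149.88   93.21] F [-5.1 -1.   1.2] T [-0.146  0.906 -0.11 ] yaw -4.440 tilt [-0.334  0.147]
t 16.8 p [ 556.6  -149.89   93.27] F [-7.3 -0.3  3.8] T [-0.181  1.157 -0.104] yaw -4.426 tilt [-0.442  0.159]
```

```bash
python3 -m creep '{"claw":[4.5,4.5,4.5],"dp":[[0.15,0,0],[0.15,0.1,0],[0.15,0.15,0]],"roll":[0,0,0]}'>/dev/null; python3 q.py
python3 -m creep '{"claw":[4.5,4.5,4.5],"dp":[[0,0.07,0],[0,0.15,0],[0,0.15,0]],"roll":[0,0,0]}' >/dev/null; python3 q.py
```

```text
t 17.1 p [ 556.51 -149.67   93.19] F [-7.2 -4.3 -0.1] T [-0.828  1.136 -0.155] yaw -4.419 tilt [-0.269  0.005]
t 17.4 p [ 556.61 -148.54   93.19] F [-6.  -4.3  0.1] T [-0.814  1.156 -0.191] yaw -4.427 tilt [-0.27  -0.011]
```

```bash
python3 -m creep '{"claw":[4.5,4.5,4.5],"dp":[[0.1,0.05,0],[0.1,0.1,0],[0.1,0.1,0]],"roll":[0,0,0]}'>/dev/null; python3 q.py
python3 -m creep '{"claw":[4.5,4.5,4.5],"dp":[[0,0.05,0],[0,0.05,0],[0,0.05,0]],"roll":[0,0,0]}' >/dev/null; python3 q.py
```

```text
t 17.7 p [ 556.59 -148.48   93.22] F [-5.3 -5.9 -2.8] T [-1.162  0.991 -0.143] yaw -4.420 tilt [-0.152 -0.113]
t 18.0 p [ 556.58 -148.44   93.24] F [-6.6 -9.  -2.9] T [-1.451  1.078 -0.234] yaw -4.413 tilt [-0.156 -0.149]
```

```bash
python3 -m creep '{"claw":[4.5,4.5,4.5,4.5],"dp":[[0.1,-0.12,0],[0.1,-0.12,0.12],[0.1,-0.12,0.2],[0.1,-0.12,0.2]],"roll":[0,0,0,0]}'>/dev/null; python3 q.py
```

```text
t 18.4 p [ 556.41 -148.49   92.99] F [-6.3 -4.9  6.4] T [-0.524  0.956 -0.155] yaw -4.442 tilt [-0.009 -0.086]
```

```bash
python3 -m creep '{"claw":[4.5,4.5,4.5],"dp":[[-0.05,0.05,0],[-0.08,0.05,0],[-0.08,0.05,0]],"roll":[0,0,0]}'>/dev/null; python3 q.py
python3 - <<'E'
from h import *
s=snap('side','side8')
cv2.imwrite('pics/s8c.png',cv2.resize(s['image'][250:310,280:355,::-1],None,fx=8,fy=8,interpolation=2))
s=snap('top','top8')
cv2.imwrite('pics/t8c.png',cv2.resize(s['image'][215:315,325:415,::-1],None,fx=6,fy=6,interpolation=2))
s=snap('wrist','wrist8')
cv2.imwrite('pics/w8c.png',cv2.resize(s['image'][90:300,190:430,::-1],None,fx=3,fy=2.8,interpolation=2))
E
python3 q.py
```

```text
t 18.7 p [ 556.49 -148.45   93.04] F [-8.7 -6.1  7.7] T [-0.958  1.174 -0.141] yaw -4.425 tilt [-0.098 -0.114]
t 18.85 p [ 556.47 -148.47   93.02] F [-8.9 -6.   7.3] T [-0.916  1.237 -0.15 ] yaw -4.430 tilt [-0.097 -0.114]
```

View pics/s8c.png

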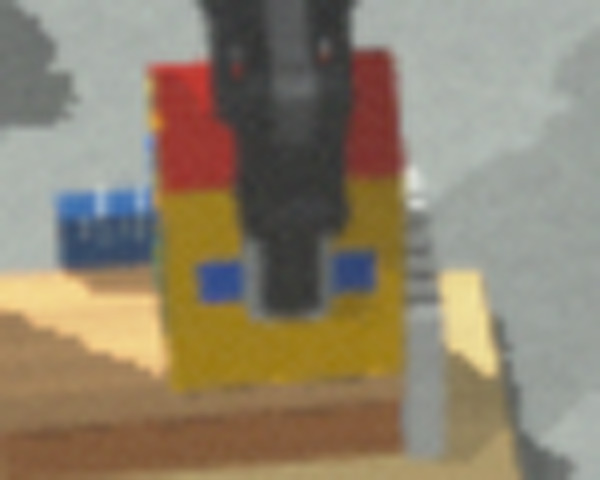

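View pics/w8c.png

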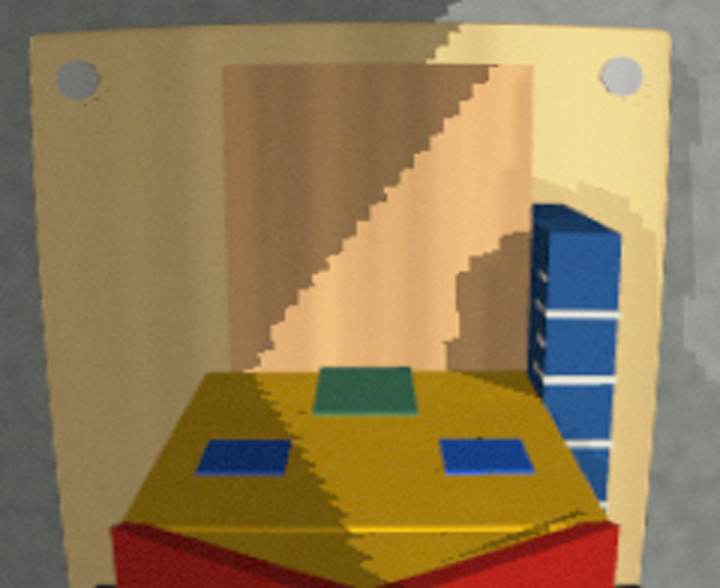

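View pics/t8c.png

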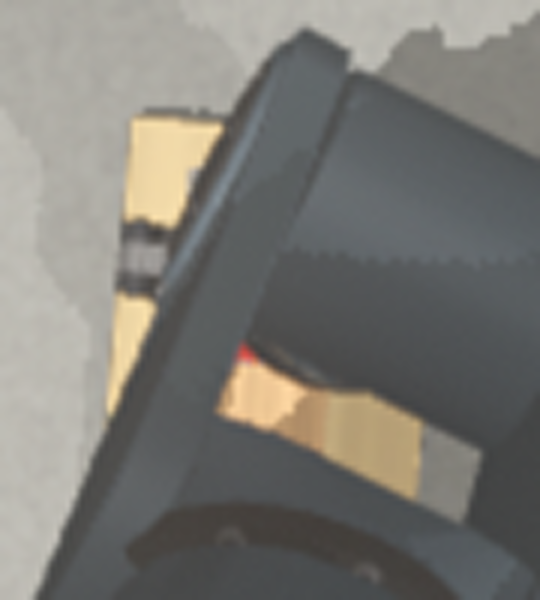

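```bash
python3 - <<'E'
from h import *
print(workorder.sign_off())
E
```

```text
the job is handed in; nothing more can be done
None
```

The house stands upright on the ledge, pushed into the corner against both stops. The gripper still holds it there, and I handed the job in at about 19 s of the 61 s limit.

**How it went:** I gripped the house across its long walls and set it down about 1 cm clear of both stops. I then slid it against each stop in turn and finished pushing on both together. Side pushes stayed at about 11 N or less. The downward press peaked at about 15 N while I was setting it down, and I eased it off before sliding.

**Last checks:**
- **Forces:** about 9 N against the far stop, 6 N against the blue stop and 7 N down onto the ledge. More push gave more force and almost no movement at either stop.
- **Alignment:** the tool is tilted about 0.1° and turned -4.4°. That is within the range where the twisting force against the stops changes sign, so the long walls should lie parallel to the blue stop.
- **Pictures:** the side and wrist views show no visible gap at either stop. The arm blocked the top view, so it confirms nothing.

**What disagreed:**
- **Corner position:** the wrist and top cameras differed by 2–3 mm sideways, so I relied on contact forces for the final position.
- **A push that fell short:** after a small turning test, friction stopped the house about 0.5 mm from the far stop. I eased off and pushed it home again.
- **Small leftover twist:** the wrist still read about -0.15 N m at the end, so a gap of around 0.1 mm at one edge can't be ruled out.

I saw no contact with the other toys and things, but I made no separate final check of where they are.

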